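Open the dust filter unit

TASK

Open the dust filter unit on the desk so that the filter under its cover lies bare: with the fingertips, press the square snap tab in front of the cover fully in, then push the released cover along its runners, off its seat and clear of the two lips that held its edges, so that it rests flat on the free end of the runners. Do not lift the cover, and leave the other things on the desk where they are.

Things in the scene. Friction and masses are not known exactly. Their poses are not given: they have to be found in the camera images.
- filter_unit: the filter unit: low white case 104 (x) x 231 (y) x 50 mm, fixed to the desk, turned differently each time. Origin: on the desk under the middle of the closed cover; z up; the cover slides off along -y. Case from y = +85 to -148 mm. Heights over the desk: floor 34, two runners under the cover 38 (x = 24 to 43 mm on each side, y = +45 to -142), side walls 44 (x = 43 to 52), beside the seat 50
- finger_floor (a point): on the floor (34 mm high) behind the closed cover, 64 mm from the unit's origin along +y, 24 mm behind the cover: free room for a finger from y = +40 to +85, 86 mm wide; only two corner stops (x = 32 to 43 mm on each side, y = 42 to 48, top 44 mm) keep the cover from going back
- lip_ends (a point): midway between the front ends of the two lips, at their top (50 mm over the desk, y = -40 of the unit). The lips run beside the seat from y = +44 to -40 and reach in to x = 35 mm on each side over the cover's edges (underside 45.5 mm), so 70 mm stays open between them
- runner_end (a point): face of the end stop that ends the runners, 46 mm high, at y = -143 of the unit; this point is at the runners' height, 38 mm. Mind the big monitor over the back of the desk: its lower edge is 0.12 m up, its left end comes as near as x = 0.56, y = 0.36 of the world, and from there it runs back to x = 0.92, y = -0.26
- filter_cover: grey cover, loose, about 80 g, 82 (x) x 80 (y) mm: flange 5 mm thick with a ribbed raised middle 60 mm wide, 80 long, 16 high (top 54 mm over the desk). Origin: centre of its underside. Closed it lies on the runners at y = 0 of the unit, within 1 mm, axes as the unit's. It can go about 103 mm along -y to the end stop; the lips are cleared after 80 mm. Under it a pleated filter, top 36 mm high
- cover_rear (a point): middle of the cover's rear end face (its +y end), 10 mm over its underside, 48 mm over the desk; a push here along -y moves the cover
- tab_top (a point): top of the snap tab, 2 mm from its centre, moves with it; 63 mm from the unit's origin along -y, 23 mm in front of the closed cover's edge. The tab is a grey block with four ridges, 34 (x) x 36 (y) mm, from y = -43 to -79 mm of the unit, top 46 mm over the desk when out; the cover beside it stands 8 mm higher, and its edge begins about 3 mm from the tab
- snap_tab (a joint): how far the tab is pressed straight down, m: 0 out (it may start up to 0.0015 in), 0.010 fully in: top 36 mm over the desk, below the runners, and the cover passes over it. It counts as fully in from 0.0085. It yields at about 5 N over its whole travel, has no spring and stays where it is left
- objective_case_0: bystander: round white pot with a wider black screw lid, 45 mm across, 66 mm high, origin under its centre
- filter_cube_0: bystander: black cube with a round window, 39x40x37 mm, origin under its centre
- mount_bottle: bystander: small amber bottle with a white cap, 27 mm across, 62 mm high, origin under its centre
- timer: bystander: bench timer with a display, 41x68x50 mm, origin under its centre
Not all that is in view belongs to the job. Leave any orange or purple look-alike of the filter_cover alone.

How it is judged:
By the outcome, as a careful person would: the job done as asked, in the order asked, and still so for the second after the job is handed in, with the robot touching nothing.
It also fails if it takes over 40 s, if anything falls off the work surface, if the arm or the gripper's body presses on something with over 40 N, if the wrist force passes 120 N, or if a joint passes its speed limit or range.

ROBOT

A 7-joint arm with a two-finger parallel gripper is mounted at the origin on a cart in front of the work surface, level with it; the furniture and walls round the work are solid. World frame = base frame: x ahead of the robot, y to its left, z up, the work surface at z = 0. Lengths are in m, angles in rad, forces in N, time in s.
With the tool pointing down it reaches from about 0.375 to 0.925 m from the base axis. Payload 3.1 kg.
Tool frame: the origin (TCP) lies between the finger pads; the fingertips stand 19 mm ahead of it and the grasp point (between the pads) is the TCP; z points along the fingers, y is the line along which they close (so a half turn about z gives the same grasp; the last joint's range is limited). The gripper opens to 85 mm and grips with 20 to 120 N. Pads are 22 mm wide; open, the fingers measure 114 mm over their backs; the gripper's body (76 mm by 85 mm) begins 54 mm behind the grasp point. The pads swing forward as they close: fully open they stand 13 mm farther back than shut.
Start: joints at [-1.312, 0.383, 0.044, 1.598, -0.018, 1.161, -0.05], TCP at [0.227, 0.609, 0.25] pointing down, gripper open.
Joint ranges: [-2.61, 2.61], [-0.41, 2.15], [-1.48, 1.57], [0, 2.5], [-1.57, 4.71], [0.05, 1.97], [-2.85, 2.85]. Speed limits (rad/s): [2.79, 2.79, 3.14, 3.14, 3.14, 3.14, 3.14].

INTERFACE

Orientations are given as a unit quaternion [w, x, y, z].
In Python, from cell import robot gives the robot as it stands.
- The arm moves only by the tool apply_moves, never from a script. Its argument "commands" is a list of rows, each a list of 3 entries, a list of its own where there are three numbers: the closure, from 0 (fully open) to 1 (shut), then the shift along the tool's x, y, z in mm, then the turn about the tool's z in rad. A call has 1 to 20 rows; each row shifts and turns the commanded pose from where the row before left it, along the tool's axes as they then stand; what a row does not reach is not made up. A row lasts 1/10 s, in which the tool goes at most 50 mm and 8.59 degrees, less where a joint would pass 70% of its speed; a pose out of reach is approached as far as the arm can. A call is refused whole if a number of a shift passes 50 or a number of a turn 0.15, either way. A call with a gripper value outside its range is refused whole. The fingers move at their own pace and stop on an object; "squeeze" is the grip in N (left out, the last holds). Time passes only in rows, so rows that do not move let the fingers close. It gives the time, the measured TCP pose, the force, the opening and the grip force at its end, in the units of the state.
- robot.observe(): the state, without advancing time (a new reading comes with each control period).
- robot.grab_frame(name): name is "side" or "top" or "wrist"; returns a dict with "frame" (384x512x3 uint8, blue, green, red), "K" (3x3 intrinsics, pixels), "extrinsics" (4x4, takes a point from camera to world coordinates); the wrist camera has in their place "mount" (4x4, takes a point from camera to tool coordinates, whose origin is the TCP and whose axes are the flange's). Camera axes: x right, y down, z forward; pixel columns grow to the right and rows downward; lengths in m; the calibration is good to about 2 mm. A picture is of the moment at which its call begins: read the wrist's pose just before it. There is no depth.
- robot.sign_off(): hands the job in; it is judged then, once.
The state is a dict: "time_s": time; "joint_pos": joint angles; "joint_velocities": joint speeds; "tau": joint torques, N m; "position": TCP position; "eef_rot": TCP orientation; "wrist_force": force on the tool from outside, world axes, zero at the start; "torque": the same for the moment, N m; "gripper_width": finger opening in m; "grip_force": force on a finger pad.
Only numpy, scipy, OpenCV 4.12 (cv2) and the standard library are available. Lean on these libraries where they do the work, as an engineer would, in place of code of your own. Each camera call takes 0.05 s, during which the arm holds its last target. There are 200 camera calls.

## Working session

There is one attempt and no reset: what is moved stays moved. The work goes in short steps, Python scripts to look and compute and a tool call to move; the robot and the scene stay as the last step left them, time stands still between calls to the robot, and variables do not carry over. Pictures are saved under pics/ and viewed, at most 10 in all, crops included, and the job is handed in when it is done.

Besides the shell and the picture viewer there is one more tool, called as name(argument=value, ...), one argument or row to a line, values as JSON. apply_moves: Moves the arm, as the interface text tells. Its arguments: {"type":"object","properties":{"commands":{"type":"array","items":{"type":"array"}},"squeeze":{"type":"number"}},"required":["commands"]}

```bash
mkdir -p pics
python3 - <<'E'
from cell import robot
import cv2,numpy as np,pickle
s=robot.observe();print(s)
d={}
for n in("top","side"):
    f=robot.grab_frame(n);d[n]=f;print(n,np.round(f["K"],1).tolist(),np.round(f["extrinsics"],3).tolist())
    cv2.imwrite(f"pics/{n}0.png",f["frame"])
pickle.dump(d,open("d0.pkl","wb"))
E
```

```text
{'time_s': 0.0, 'joint_pos': array([-1.31179121,  0.38383043,  0.0438283 ,  1.59957958, -0.01791943,
        1.16117101, -0.04990274]), 'joint_velocities': array([ 1.65211012e-05, -6.90339012e-04, -3.47533009e-04,  2.24889043e-03,
        1.26513451e-03, -7.22523377e-05,  4.98353587e-04]), 'tau': array([ 1.79002732e-04, -4.33463144e+01,  1.02484591e+00, -2.49509883e+01,
        1.05714091e-02,  1.12763341e-02, -1.58119389e-05]), 'position': array([0.22671827, 0.60823295, 0.24888734]), 'eef_rot': array([-1.71322860e-04,  1.77420944e-01,  9.84134200e-01, -1.28665845e-03]), 'wrist_force': array([-0.56799019,  0.54518484,  0.76412668]), 'torque': array([-0.06402678,  0.00873064, -0.01224404]), 'grip_force': 0.0, 'gripper_width': 0.08549991216955864}
top [[360.2, 0.0, 256.6], [0.0, 360.2, 187.6], [0.0, 0.0, 1.0]] [[0.017, -0.994, 0.109, 0.419], [-1.0, -0.017, -0.005, -0.006], [0.007, -0.109, -0.994, 1.023], [0.0, 0.0, 0.0, 1.0]]
side [[463.0, 0.0, 251.2], [0.0, 463.0, 187.6], [0.0, 0.0, 1.0]] [[0.977, -0.137, 0.165, 0.328], [-0.214, -0.622, 0.753, -0.87], [-0.0, -0.771, -0.637, 0.788], [0.0, 0.0, 0.0, 1.0]]
```

View pics/top0.png

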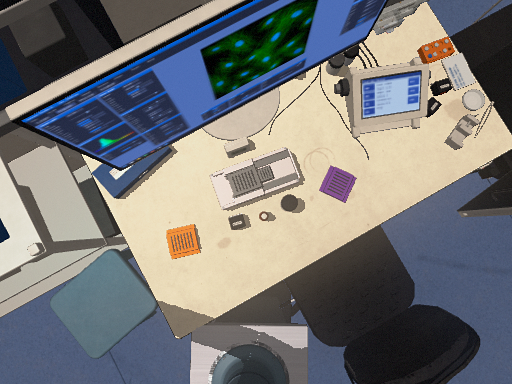

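View pics/side0.png

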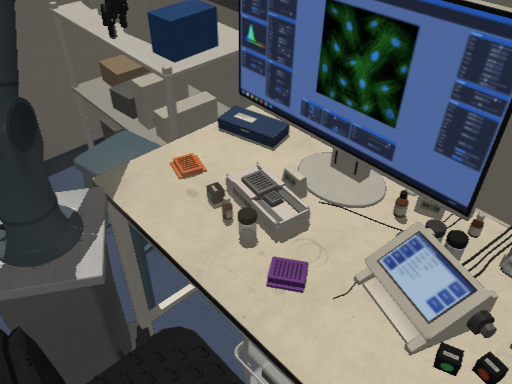

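The unit's case is at about (255,178) in the top view, with the cover at (245,182) and the tab at (265,173), so the slide direction is right and slightly up. In the side view the cover is at (262,187) and the tab at (283,205).

```bash
python3 - <<'E'
import cv2,pickle
d=pickle.load(open("d0.pkl","rb"))
a=cv2.resize(d["top"]["frame"][140:220,200:310],None,fx=7,fy=7,interpolation=cv2.INTER_CUBIC)
cv2.imwrite("pics/topc.png",a)
E
cat > h.py <<'E'
import numpy as np
def ray(f,u,v,z,T=None):
    T=f["extrinsics"] if T is None else T
    r=T[:3,:3]@np.linalg.solve(f["K"],[u,v,1]);o=T[:3,3]
    return o+r*(z-o[2])/r[2]
def proj(f,p,T=None):
    T=f["extrinsics"] if T is None else T
    c=T[:3,:3].T@(np.asarray(p)-T[:3,3]);q=f["K"]@c;return q[:2]/q[2]
E
```

```text
(no output)
```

View pics/topc.png

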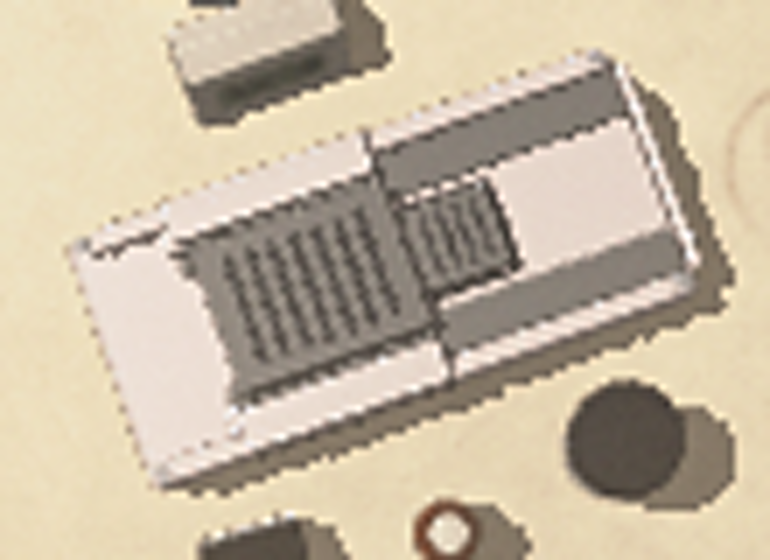

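The crop shows the case corners at (610,58), (697,290), (72,250) and (158,485). The lip ends are at (370,135) and (450,378), the tab spans roughly (405–520, 185–290), and the cover's rear edge runs from (190,245) to (237,395).

Run:
```python
import pickle;from h import *
import cv2
d=pickle.load(open("d0.pkl","rb"));f=d["top"]
L=[((610,58),(52,-148,45)),((697,290),(-52,-148,45)),((370,135),(52,-40,50)),((450,378),(-52,-40,50)),((72,250),(52,85,44)),((158,485),(-52,85,44))]
P=[];Q=[]
for (u,v),q in L:
    p=ray(f,200+(u+.5)/7-.5,140+(v+.5)/7-.5,q[2]/1000);P.append(p[:2]);Q.append(np.array(q[:2])/1000);print(p)
P=np.array(P);Q=np.array(Q);
for Qs in (Q,Q*[-1,1]):
    pm,qm=P.mean(0),Qs.mean(0);U,S,V=np.linalg.svd((Qs-qm).T@(P-pm));R=V.T@np.diag([1,np.linalg.det(V.T@U.T)])@U.T
    t=pm-R@qm;print("t",t,"yaw",np.arctan2(R[1,0],R[0,0]),"res mm",np.round((P-(Qs@R.T+t))*1000,1).tolist())
    if Qs is Q: 
        for n,q in dict(origin=(0,0,.054),tab=(0,-.061,.046),ff=(0,.064,.034),lip=(0,-.04,.05),end=(0,-.143,.038)).items():
            w=np.r_[R@q[:2]+t,q[2]];print(n,w.round(4),"top",proj(f,w).round(1),"side",proj(d["side"],w).round(1))
```

```text
[ 0.6384767 -0.0926276  0.045    ]
[ 0.54661017 -0.12739629  0.045     ]
[0.60493497 0.00165246 0.05      ]
[ 0.50988903 -0.03106708  0.05      ]
[0.55825959 0.11764577 0.044     ]
[0.4668078  0.08148504 0.044     ]
t [0.54197168 0.02371131] yaw 0.3630084551471933 res mm [[-4.7, 3.6], [0.7, 5.7], [0.1, -3.1], [2.3, 1.1], [-2.1, -4.0], [3.6, -3.2]]
origin [0.542  0.0237 0.054 ] top [243.9 181.3] side [258.4 180. ]
tab [ 0.5636 -0.0333  0.046 ] top [264.9 174.2] side [272.1 195.5]
ff [0.5192 0.0835 0.034 ] top [222.2 190. ] side [244.9 173.3]
lip [ 0.5562 -0.0137  0.05  ] top [257.7 176.6] side [267.3 189.7]
end [ 0.5927 -0.11    0.038 ] top [292.6 164.7] side [292. 217.]
t [0.54179573 0.02364392] yaw 0.36849626879594855 res mm [[91.9, 40.5], [-97.0, -31.7], [97.2, 34.1], [-94.8, -36.1], [95.6, 33.4], [-92.9, -40.2]]
```

Run:
```python
from cell import robot
import cv2,numpy as np,pickle
f=robot.grab_frame("wrist");print(f["K"].round(1).tolist(),f["mount"].round(4).tolist())
d=pickle.load(open("d0.pkl","rb"))
cv2.imwrite("pics/sidec.png",cv2.resize(d["side"]["frame"][145:245,210:330],None,fx=6,fy=6,interpolation=cv2.INTER_CUBIC))
```

```text
[[319.7, 0.0, 257.0], [0.0, 319.7, 191.9], [0.0, 0.0, 1.0]] [[0.0007, -0.9522, -0.3055, 0.0799], [1.0, 0.0005, 0.0008, 0.0009], [-0.0006, -0.3055, 0.9522, -0.124], [0.0, 0.0, 0.0, 1.0]]
```

View pics/sidec.png

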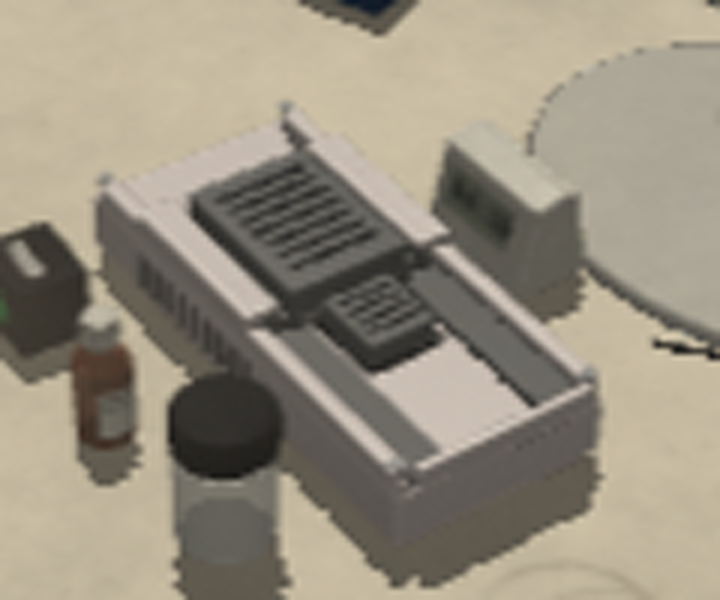

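apply_moves(
  commands=[
    [1, [0, 0, 0], 0.142],
    [1, [0, 0, 0], 0.142],
    [1, [0, 0, 0], 0.142],
    [1, [0, 0, 0], 0.142],
    [1, [0, 0, 0], 0.142],
    [1, [0, 0, 0], 0.142],
  ],
)

```text
time_s: 0.75
position: [0.2268, 0.6087, 0.2497]
eef_rot: [0.0, 0.571, 0.821, -0.001]
wrist_force: [-0.3, -0.5, -1.0]
gripper_width: 0.0005
grip_force: 0.0
```

The side crop confirms the pose: its tab centre at about (380,308) and end stop at about (500,425) fall within 2 px of the projections. Next I'm moving above the unit for a close wrist look.

apply_moves(
  commands=[
    [1, [-33, 4.6, 0], 0],
    [1, [-33, 4.6, 0], 0],
    [1, [-33, 4.6, 0], 0],
    [1, [-33, 4.6, 0], 0],
    [1, [-33, 4.6, 0], 0],
    [1, [-33, 4.6, 0], 0],
    [1, [-33, 4.6, 0], 0],
    [1, [-33, 4.6, 0], 0],
    [1, [-33, 4.6, 0], 0],
    [1, [-33, 4.6, 0], 0],
    [1, [-33, 4.6, 0], 0],
    [1, [-33, 4.6, 0], 0],
    [1, [-33, 4.6, 0], 0],
    [1, [-33, 4.6, 0], 0],
    [1, [-33, 4.6, 0], 0],
    [1, [-33, 4.6, 0], 0],
    [1, [-33, 4.6, 0], 0],
    [1, [-33, 4.6, 0], 0],
    [1, [-33, 4.6, 0], 0],
    [1, [-31, 4.6, 0], 0],
  ],
)

```text
time_s: 2.75
position: [0.5463, 0.0248, 0.2501]
eef_rot: [-0.0, 0.568, 0.823, -0.0]
wrist_force: [1.0, 0.3, 0.1]
gripper_width: -0.0001
grip_force: 0.0
```

apply_moves(
  commands=[
    [1, [0, 0, 0], 0],
    [1, [0, 0, 0], 0],
    [1, [0, 0, 0], 0],
  ],
)

```text
time_s: 3.05
position: [0.5454, 0.0279, 0.2498]
eef_rot: [-0.001, 0.567, 0.823, -0.0]
wrist_force: [-0.9, 0.3, -1.1]
gripper_width: -0.0001
grip_force: 0.0
```

Run:
```python
from cell import robot
import cv2,pickle
s=robot.observe();f=robot.grab_frame("wrist");print(s["position"],s["eef_rot"],s["joint_pos"].round(2))
pickle.dump((s,f),open("w1.pkl","wb"));cv2.imwrite("pics/w1.png",cv2.resize(f["frame"],None,fx=1.5,fy=1.5))
```

```text
[0.54543824 0.02786391 0.24981297] [-7.48499174e-04  5.67450238e-01  8.23407352e-01 -1.74750150e-05] [-0.69  0.21  0.64  1.87 -0.14  1.1   0.37]
```

View pics/w1.png

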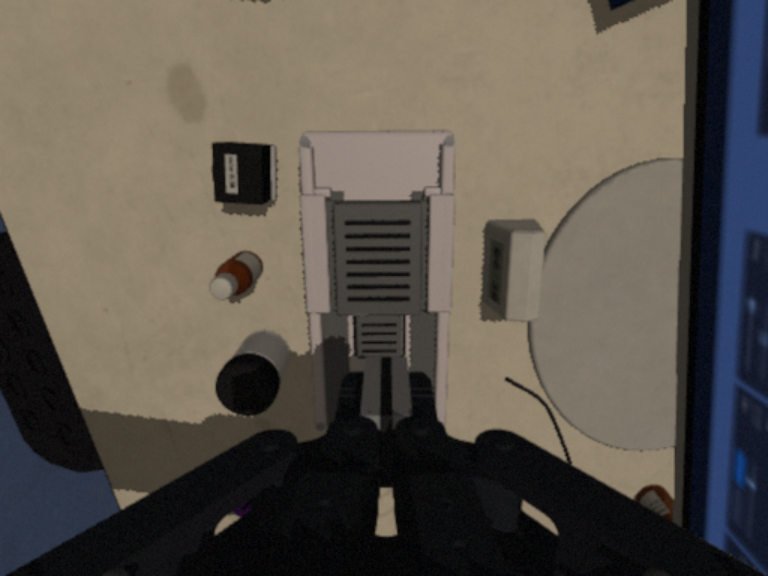

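The wrist view shows the cover's raised middle with corners at about (333,203), (423,203), (335,314) and (424,314). The lip ends are at (305,312) and (452,312), and the tab spans x 354–405 with its front edge at y 357. The rear case corners are at (301,133) and (453,133).

```bash
cat >> h.py <<'E'
from scipy.spatial.transform import Rotation as Ro
def wT(s,f):
    T=np.eye(4);q=s["eef_rot"];T[:3,:3]=Ro.from_quat(np.r_[q[1:],q[0]]).as_matrix();T[:3,3]=s["position"];return T@f["mount"]
E
python3 - <<'E'
import pickle;from h import *
s,f=pickle.load(open("w1.pkl","rb"));T=wT(s,f)
L=[((333,203),(-30,40,54)),((423,203),(30,40,54)),((335,314),(-30,-40,54)),((424,314),(30,-40,54)),((305,312),(-52,-40,50)),((452,312),(52,-40,50)),((354,357),(-17,-79,46)),((405,357),(17,-79,46)),((301,190),(-52,45,50)),((453,190),(52,45,50))]
P=np.array([ray(f,(u+.5)/1.5-.5,(v+.5)/1.5-.5,q[2]/1000,T)[:2] for (u,v),q in L]);Q=np.array([q[:2] for _,q in L])/1000
pm,qm=P.mean(0),Q.mean(0);U,S,V=np.linalg.svd((Q-qm).T@(P-pm));R=V.T@U.T;t=pm-R@qm
print(t,np.arctan2(R[1,0],R[0,0]),np.linalg.det(R),((P-t)@R*1000).round(1).tolist())
X=Ro.from_quat(np.r_[s["eef_rot"][1:],s["eef_rot"][0]]).as_matrix()
print("tool y ang",np.arctan2(X[1,1],X[0,1]))
for n,q in dict(tab=(0,-.061),ff=(0,.064)).items():
    w=R@q+t;print(n,w,"tool shift mm",(X[:2,:2].T@(w-s["position"][:2])*1000).round(1))
print("tcp in unit",R.T@(s["position"][:2]-t))
E
```

```text
[0.54047556 0.02454321] 0.36906884998255324 0.9999999999999994 [[-29.7, 38.4], [30.0, 38.1], [-31.2, -40.2], [32.2, -40.5], [-53.2, -40.1], [52.7, -40.5], [-19.1, -77.9], [19.3, -78.0], [-51.1, 46.5], [50.1, 46.1]]
tool y ang 0.36398458897537717
tab [ 0.56248113 -0.03234928] tool shift mm [-62.3  -5.5]
ff [0.51738774 0.08423368] tool shift mm [62.7 -6.1]
tcp in unit [0.00582645 0.00130683]
```

apply_moves(
  commands=[
    [1, [-31, -3, 0], 0.005],
    [1, [-31, -2.5, 0], 0],
    [1, [0, 0, 30], 0],
    [1, [0, 0, 40], 0],
    [1, [0, 0, 40], 0],
    [1, [0, 0, 40], 0],
    [1, [0, 0, 25], 0],
    [1, [0, 0, 0], 0],
    [1, [0, 0, 0], 0],
  ],
)

```text
time_s: 4.0
position: [0.5627, -0.0325, 0.0754]
eef_rot: [-0.0, 0.57, 0.822, -0.0]
wrist_force: [0.7, -0.0, 0.7]
gripper_width: -0.0001
grip_force: 0.0
```

Run:
```python
from cell import robot
import cv2,pickle
s=robot.observe();f=robot.grab_frame("wrist");g=robot.grab_frame("side");print(s["position"],s["eef_rot"],s["wrist_force"])
pickle.dump((s,f),open("w2.pkl","wb"))
a=cv2.resize(f["frame"][:,100:420],None,fx=1.2,fy=1.2);b=cv2.resize(g["frame"][145:245,225:325],(400,400))
import numpy as np
c=np.zeros((462,800,3),np.uint8);c[:461,:384]=a;c[:400,390:790]=b;cv2.imwrite("pics/w2.png",c)
```

```text
[ 0.56271932 -0.03245849  0.07539371] [-3.58919944e-04  5.69525320e-01  8.21973709e-01 -4.52815711e-05] [ 0.71297844 -0.00687235  0.65377057]
```

View pics/w2.png

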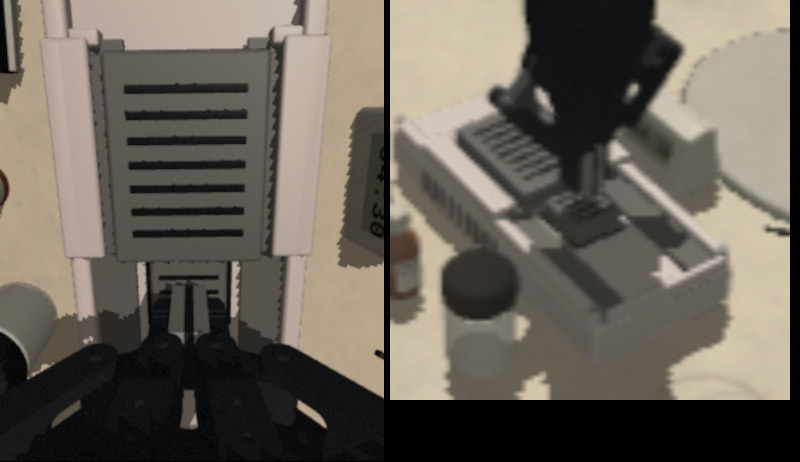

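The closed fingertips, ending at about (187,285), sit centred over the tab, which spans x 153–228, and clear of the cover edge at y 262. Now I'll press.

apply_moves(
  commands=[
    [1, [0, 0, 6], 0],
    [1, [0, 0, 3], 0],
    [1, [0, 0, 3], 0],
    [1, [0, 0, 3], 0],
    [1, [0, 0, 2], 0],
    [1, [0, 0, 2], 0],
    [1, [0, 0, 0], 0],
    [1, [0, 0, 0], 0],
  ],
)

```text
time_s: 4.9
position: [0.5633, -0.0335, 0.0563]
eef_rot: [0.0, 0.57, 0.821, 0.0]
wrist_force: [1.6, 1.5, 2.6]
gripper_width: 0.0003
grip_force: 1.3
```

apply_moves(
  commands=[
    [1, [0, 0, 1.5], 0],
    [1, [0, 0, 1.5], 0],
    [1, [0, 0, 0], 0],
    [1, [0, 0, 0], 0],
  ],
)

```text
time_s: 5.3
position: [0.5634, -0.0335, 0.0551]
eef_rot: [-0.0, 0.57, 0.821, 0.001]
wrist_force: [-3.9, 2.6, 14.3]
gripper_width: 0.0004
grip_force: 7.3
```

apply_moves(
  commands=[
    [1, [0, 0, 1], 0],
    [1, [0, 0, 0], 0],
    [1, [0, 0, 0], 0],
  ],
)

```text
time_s: 5.6
position: [0.5634, -0.0335, 0.055]
eef_rot: [-0.001, 0.57, 0.821, 0.001]
wrist_force: [-6.0, 1.5, 21.0]
gripper_width: -0.0001
grip_force: 10.4
```

apply_moves(
  commands=[
    [1, [0, 0, -10], 0],
    [1, [0, 0, -25], 0],
    [1, [0, 0, -25], 0],
    [1, [32, 0, 0], 0],
    [1, [32, 0, 0], 0],
    [1, [32, 0, 0], 0],
    [1, [30, 0, 0], 0],
    [1, [0, 0, 0], 0],
    [1, [0, 0, 20], 0],
    [1, [0, 0, 20], 0],
    [1, [0, 0, 8], 0],
    [1, [0, 0, 0], 0],
    [1, [0, 0, 0], 0],
  ],
)

```text
time_s: 6.9
position: [0.5189, 0.0836, 0.0644]
eef_rot: [0.0, 0.571, 0.821, -0.0]
wrist_force: [-0.4, -1.0, -0.1]
gripper_width: 0.0001
grip_force: 0.0
```

Run:
```python
from cell import robot
import cv2,pickle,numpy as np
s=robot.observe();f=robot.grab_frame("top");g=robot.grab_frame("side");print(s["position"],s["eef_rot"],s["wrist_force"])
R=Ro=None
a=.369;t=np.array([.5405,.0245]);M=np.array([[np.cos(a),-np.sin(a)],[np.sin(a),np.cos(a)]]);print("unit",M.T@(s["position"][:2]-t))
c=np.zeros((400,800,3),np.uint8);c[:,:400]=cv2.resize(f["frame"][130:220,205:295],(400,400));c[:,400:]=cv2.resize(g["frame"][145:245,225:325],(400,400));cv2.imwrite("pics/w3.png",c)
```

```text
[0.51889269 0.0836435  0.06437218] [ 1.63662908e-04  5.70683960e-01  8.21169726e-01 -2.69982280e-04] [-0.38712177 -1.01547872 -0.09214509]
unit [0.00117916 0.06295585]
```

View pics/w3.png

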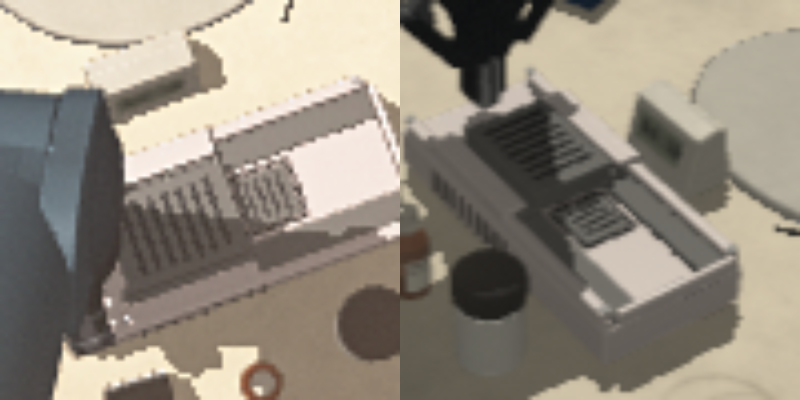

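The tab is down flush with the floor (side panel at about (595,218)), and the finger stands behind the cover. Next I lower slightly and push.

apply_moves(
  commands=[
    [1, [0, 0, 3], 0],
    [1, [-5, 0, 0], 0],
    [1, [-5, 0, 0], 0],
    [1, [-5, 0, 0], 0],
    [1, [-6, 0, 0], 0],
    [1, [-6, 0, 0], 0],
    [1, [-6, 0, 0], 0],
    [1, [-6, 0, 0], 0],
    [1, [0, 0, 0], 0],
  ],
)

```text
time_s: 7.9
position: [0.5328, 0.0462, 0.0614]
eef_rot: [0.0, 0.571, 0.821, -0.0]
wrist_force: [0.0, -0.1, 0.4]
gripper_width: -0.0001
grip_force: 0.0
```

apply_moves(
  commands=[
    [1, [-6, 0, 0], 0],
    [1, [-6, 0, 0], 0],
    [1, [-6, 0, 0], 0],
    [1, [-6, 0, 0], 0],
    [1, [-6, 0, 0], 0],
    [1, [-6, 0, 0], 0],
    [1, [-6, 0, 0], 0],
    [1, [-6, 0, 0], 0],
    [1, [-6, 0, 0], 0],
    [1, [-5, 0, 0], 0],
    [1, [-4, 0, 0], 0],
    [1, [-3, 0, 0], 0],
    [1, [-2, 0, 0], 0],
    [1, [0, 0, 0], 0],
    [1, [0, 0, 0], 0],
  ],
)

```text
time_s: 9.4
position: [0.5561, -0.0159, 0.0613]
eef_rot: [0.0, 0.57, 0.821, -0.0]
wrist_force: [-0.6, 0.7, 0.7]
gripper_width: 0.0001
grip_force: 0.0
```

Run:
```python
from cell import robot
import cv2,pickle,numpy as np
s=robot.observe();f=robot.grab_frame("wrist");g=robot.grab_frame("side");print(s["position"],s["wrist_force"])
a=.369;t=np.array([.5405,.0245]);M=np.array([[np.cos(a),-np.sin(a)],[np.sin(a),np.cos(a)]]);print("unit",M.T@(s["position"][:2]-t))
c=np.zeros((400,800,3),np.uint8);c[:,:400]=cv2.resize(f["frame"][:,80:464],(400,400));c[:,400:]=cv2.resize(g["frame"][145:245,225:325],(400,400));cv2.imwrite("pics/w4.png",c)
```

```text
[ 0.55612181 -0.01588707  0.06126269] [-0.62855776  0.71249372  0.71144905]
unit [ 3.35310279e-06 -4.33030730e-02]
```

View pics/w4.png

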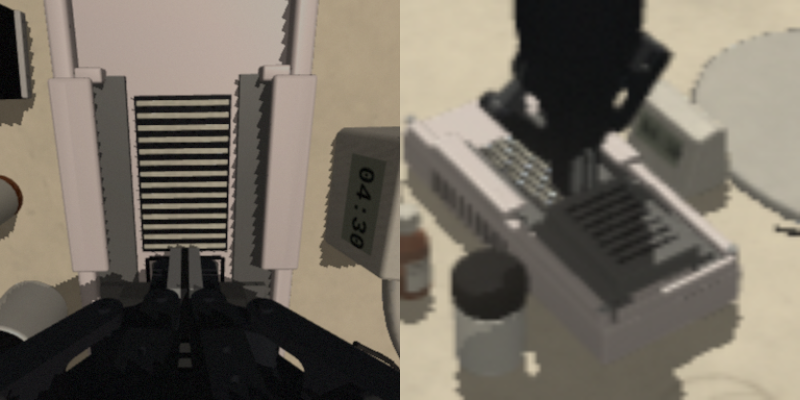

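The filter is bare, and the cover lies past the lip ends on the runners. I'll back off, lift and check.

apply_moves(
  commands=[
    [1, [8, 0, 0], 0],
    [1, [12, 0, 0], 0],
    [1, [0, 0, -20], 0],
    [1, [0, 0, -40], 0],
    [1, [0, 0, -40], 0],
    [1, [40, 0, -30], 0],
    [1, [40, 0, -20], 0],
    [1, [40, 0, 0], 0],
    [1, [40, 0, 0], 0],
    [1, [40, 0, 0], 0],
    [1, [0, 0, 0], 0],
    [1, [0, 0, 0], 0],
    [1, [0, 0, 0], 0],
  ],
)

```text
time_s: 10.8
position: [0.4791, 0.1895, 0.2112]
eef_rot: [0.0, 0.571, 0.821, -0.0]
wrist_force: [0.5, 0.1, -0.2]
gripper_width: 0.0
grip_force: 0.0
```

Run:
```python
from cell import robot
import cv2,numpy as np
f=robot.grab_frame("top");g=robot.grab_frame("side")
c=np.zeros((400,800,3),np.uint8);c[:,:400]=cv2.resize(f["frame"][130:220,215:305],(400,400));c[:,400:]=cv2.resize(g["frame"][145:245,225:325],(400,400));cv2.imwrite("pics/w5.png",c)
```

```text
(no output)
```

View pics/w5.png

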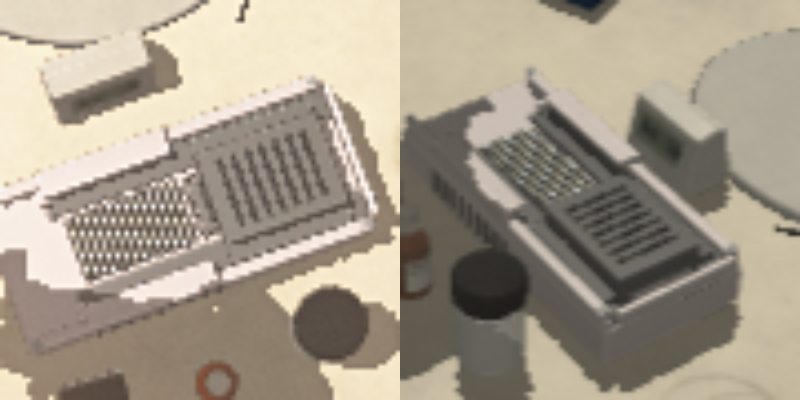

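The filter is bare. The cover lies flat near the end stop, with its rear edge (around (212,195)) past the lip-end line (around (191,200)), and the bystanders have not moved.

```bash
python3 -c "
from cell import robot
print(robot.sign_off())"
```

```text
the job is handed in; nothing more can be done
None
```

I pressed the snap tab fully in, then slid the cover about 94 mm clear of the lips, so the filter lies bare and the cover rests flat near the end stop; the job is handed in (about 11 s of robot time, no verdict shown).

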